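# Fuse up, cover and switch on a workshop fuse board

## Task

Re-fuse the workshop fuse board: take the blown brown fuse-links out of it into the scrap tray, and seat every new white link lying on the mat fully home in a free way (any link in any way); then press the white cover straight down over them until its clips snap under the rim and it sits flush. Then fit the red and yellow handle fully down on the square spindle, its pointer on the same side as the spindle's red mark, and turn it clockwise to ON, as far as it goes. Leave the other things on the bench where they are.

Things in the scene. Friction and masses are not known exactly. Their poses are not given: they have to be found in the camera images.
- board: Fuse board, fixed: plywood 124 x 244 x 12 mm with a grey open tray on it (102 x 208 mm, walls up to z = 37 mm, outward lip on the long walls). Origin: centre of the plywood's underside; z up, y along its long side, x across. Four ways side by side along y, 38 mm apart; at the -y end a black switch with an upright square steel spindle.
- way1 (a point): Way 1 (board y = -34, z = 20 mm): where a seated link's origin belongs. White seat between two copper jaws: slots open upward, 10 mm wide (flared to about 20 at the top), along the board's x from 29 to 40 mm either side of this point, up to 19 mm above it. Axes as the board's; a seated link has its length along x.
- way2 (a point): Way 2 (board y = 4, z = 20 mm): where a seated link's origin belongs. White seat between two copper jaws: slots open upward, 10 mm wide (flared to about 20 at the top), along the board's x from 29 to 40 mm either side of this point, up to 19 mm above it. Axes as the board's; a seated link has its length along x.
- way3 (a point): Way 3 (board y = 42, z = 20 mm): where a seated link's origin belongs. White seat between two copper jaws: slots open upward, 10 mm wide (flared to about 20 at the top), along the board's x from 29 to 40 mm either side of this point, up to 19 mm above it. Axes as the board's; a seated link has its length along x.
- way4 (a point): Way 4 (board y = 80, z = 20 mm): where a seated link's origin belongs. White seat between two copper jaws: slots open upward, 10 mm wide (flared to about 20 at the top), along the board's x from 29 to 40 mm either side of this point, up to 19 mm above it. Axes as the board's; a seated link has its length along x.
- link1: New fuse-link, 130 g, upright on the mat (or absent): white block 52 (x) x 30 (y) x 46 (z) mm; at each end a copper blade 6 mm thick (y), 6 to 20 mm above the underside, out to x = 37 mm. Origin: underside centre, z up; both ends alike. Drops freely into a way (2 mm side play). Seated links are 8 mm apart: hold it by its ends, fingertips above the jaws.
- link2: New fuse-link, 130 g, upright on the mat (or absent): white block 52 (x) x 30 (y) x 46 (z) mm; at each end a copper blade 6 mm thick (y), 6 to 20 mm above the underside, out to x = 37 mm. Origin: underside centre, z up; both ends alike. Drops freely into a way (2 mm side play). Seated links are 8 mm apart: hold it by its ends, fingertips above the jaws.
- link3: New fuse-link, 130 g, upright on the mat (or absent): white block 52 (x) x 30 (y) x 46 (z) mm; at each end a copper blade 6 mm thick (y), 6 to 20 mm above the underside, out to x = 37 mm. Origin: underside centre, z up; both ends alike. Drops freely into a way (2 mm side play). Seated links are 8 mm apart: hold it by its ends, fingertips above the jaws.
- link4: New fuse-link, 130 g, upright on the mat (or absent): white block 52 (x) x 30 (y) x 46 (z) mm; at each end a copper blade 6 mm thick (y), 6 to 20 mm above the underside, out to x = 37 mm. Origin: underside centre, z up; both ends alike. Drops freely into a way (2 mm side play). Seated links are 8 mm apart: hold it by its ends, fingertips above the jaws.
- blown1: Blown fuse-link (or absent): scorched brown with a red label, otherwise just like a new link (same sizes, mass, origin, axes). At the start it is seated in way 2; it lifts straight out.
- blown2: Blown fuse-link (or absent): scorched brown with a red label, otherwise just like a new link (same sizes, mass, origin, axes). At the start it is seated in way 4; it lifts straight out.
- scrap_tray: Scrap tray, fixed: black open box 110 (x) x 150 (y) mm, 40 mm high, walls and floor 4 mm. Origin: underside centre, z up. Blown links go anywhere on its floor.
- cover: White cover 226 (y) x 96 (x) mm (115 with clips), 160 g, upright on the mat. Origin: centre, level with its lowest edges (end walls, going outside the tray, 5 mm play). Flat top z = 57 mm, on it a grey grip rib 20 (x) x 76 (y) mm, top z = 81. Orange sprung clip arms mid long sides meet the lip with the origin about 10 mm above home, then need about 8 to 15 N straight down mid-cover to snap.
- cover_hole (a point): Middle of the 34 mm square spindle hole in the cover's top (cover y = -76, z = 57 mm). The cover fits one way round only: this hole over the spindle.
- home (a point): On the board (x = 0, y = 0, 15 mm above the mat): where the cover's origin lies when it is snapped home; axes as the board's.
- spindle (a joint): Angle of the switch spindle, rad: 0 = OFF stop, grows clockwise seen from above, 1.571 = ON stop. Starts between 0 and 0.3. Turns stiffly (0.06 N m) and stays where it is left.
- spindle_seat (a point): On the spindle's axis (board y = -76, z = 75 mm), on its round collar (22 mm across): where the handle's origin sits. Above it rises the 12 mm square spindle, 13 mm, then a stepped tip, 5 mm, 7 mm wide at the end. Turns with the spindle; its x points to the red mark's side and is the board's x at angle 0.
- handle: Switch handle, 70 g, bore down on the mat: yellow 34 mm square hub with a 48 mm round rosette, up to z = 21 mm; on it a red bar 62 (x) x 14 (y) mm, z = 21 to 47 mm. Origin: underside centre. Square bore from below: 13.2 mm, 20 mm deep, sides along x and y, 2 mm chamfer; about 0.1 rad of turning play. Pointer: the bar end with the white stripe, +x.
- handle_pointer (a point): Pointer end of the handle's bar (x = 31, z = 34 mm of the handle).
- thread_cone: Bystander: blue cone of thread, 68 mm across, 122 mm tall. Origin: underside centre.
- paint_jar: Bystander: small glass jar with black cap, 56 mm across, 70 mm tall. Origin: underside centre.
- tape_roll: Bystander: roll of paper tape lying flat, 76 mm across, 19 mm tall. Origin: underside centre.
- screwdriver: Bystander: screwdriver lying along its x. Origin at its middle, on the mat.

How it is judged (in metres and radians):
On the way, in this order (a step that is already met when the one before it is completed fails the run):
1. the blown links are in the scrap tray and every new link present is fully home in a way of the board ((distance between link1 and way1 below 0.006 m or distance between link1 and way2 below 0.006 m or distance between link1 and way3 below 0.006 m or distance between link1 and way4 below 0.006 m) and angle between the x axis of each of link1, link2, link3, link4 and the x axis of board, either way round below 0.15 rad and angle between each of link1, link2, link3, link4's own z axis and vertical below 0.1 rad and (distance between link2 and way1 below 0.006 m or distance between link2 and way2 below 0.006 m or distance between link2 and way3 below 0.006 m or distance between link2 and way4 below 0.006 m) and (distance between link3 and way1 below 0.006 m or distance between link3 and way2 below 0.006 m or distance between link3 and way3 below 0.006 m or distance between link3 and way4 below 0.006 m) and (distance between link4 and way1 below 0.006 m or distance between link4 and way2 below 0.006 m or distance between link4 and way3 below 0.006 m or distance between link4 and way4 below 0.006 m) and x of blown1 in the frame of scrap_tray between -0.05 and 0.05 m and y of blown1 in the frame of scrap_tray between -0.065 and 0.065 m and z of each of blown1, blown2 in the frame of scrap_tray below 0.055 m and x of blown2 in the frame of scrap_tray between -0.05 and 0.05 m and y of blown2 in the frame of scrap_tray between -0.065 and 0.065 m), for 0.2 s.
2. the cover is snapped home over the links (z of cover in the frame of home between -0.004 and 0.0025 m and horizontal distance between cover and home below 0.008 m and angle between cover's own z axis and vertical below 0.04 rad and y of cover_hole in the frame of board below -0.06 m), for 0.2 s.
3. the handle is fully down on the spindle, pointer on the side of the red mark (horizontal distance between handle and spindle_seat below 0.004 m and z of handle in the frame of spindle_seat below 0.003 m and x of handle_pointer in the frame of spindle_seat above 0.025 m and angle between handle's own z axis and vertical below 0.1 rad), for 0.2 s.
4. the switch is turned to ON (value of joint spindle above 1.4 rad), for 0.2 s.
At the end, for the whole second after the job is handed in: blown links in the tray; each new link within 6 mm of a way, along the board's x (0.15 rad), upright; cover at home (at most 2.5 mm high, 8 mm aside, level to 0.04 rad); handle within 4 mm of the spindle axis and 3 mm of its seat, pointer on the red mark's side; spindle past 1.4 rad (all of step 1 and all of step 2 and all of step 3 and value of joint spindle above 1.4 rad); the robot touches nothing.
It fails at once if the thread cone is moved by more than 3 cm (distance of thread_cone from where it was at the start of the episode above 0.03 m).
It fails at once if the paint jar is moved by more than 3 cm (distance of paint_jar from where it was at the start of the episode above 0.03 m).
It fails at once if the tape roll is moved by more than 3 cm (distance of tape_roll from where it was at the start of the episode above 0.03 m).
It fails at once if the screwdriver is moved by more than 3 cm (distance of screwdriver from where it was at the start of the episode above 0.03 m).
Of link1, link2, link3, link4 only 2 to 4 are there at a start; the rules pass over those that are not, and their reading is None.
Of blown1, blown2 only 1 to 2 are there at a start; the rules pass over those that are not, and their reading is None.
At some moment in a run one of link1, link2, link3, link4, cover, handle may be knocked a few centimetres aside while the robot is not near it.
It also fails if it takes over 210 s, if anything falls off the work surface, if the arm or the gripper's body presses on something with over 40 N, if the wrist force passes 120 N, or if a joint passes its speed limit or range.

## Robot

A 6-joint arm with a two-finger parallel gripper is mounted at the origin on the work surface. World frame = base frame: x ahead of the robot, y to its left, z up, the work surface at z = 0. Lengths are in mm, angles in degrees, forces in N, time in s.
With the tool pointing down it reaches from about 300 to 850 mm from the base axis. Payload 5.4 kg.
Tool frame: the origin (TCP) lies on the centre line of the jaws, within the pads' length; the fingertips stand 22 mm ahead of it and the grasp point (between the pads) lies 3 mm ahead of it (arm.nose_length is the distance from the TCP to the fingertips, in mm); z points along the fingers, y is the line along which they close (so a half turn about z gives the same grasp; the last joint's range is limited). The gripper opens to 85 mm and grips with 20 to 120 N. Pads are 22 mm wide; open, the fingers measure 114 mm over their backs; the gripper's body (76 mm by 85 mm) begins 54 mm behind the grasp point. The pads swing forward as they close: fully open they stand 13 mm farther back than shut.
Start: joints at [-81.595, 9.076, 91.501, -0, 79.423, -12.038], TCP at [200.81, -538.778, 253.299] pointing down, gripper open.
Joint ranges: [-166.64, 166.64], [-54.1, 131.32], [10.49, 154.53], [-73.88, 253.88], [9.74, 151.15], [-171.62, 171.62]. Speed limits (degrees/s): [147.25, 147.25, 180, 180, 180, 180].

## Interface

Orientations are given as a 3x3 rotation matrix whose columns are the frame's x, y, z axes.
In Python, from station import arm gives the robot as it stands. Calls block until the motion is done:
- arm.move_pose(position, orientation): joint-space move of the TCP to a pose.
- arm.line_to(position, attitude=None, max_speed=150, contact_N=None): straight line of the TCP; attitude=None keeps the orientation; max_speed is the mean speed in mm/s. With contact_N (N) it stops when the force on the tool has changed by that much, and returns True; else False.
- arm.move_j(angles): joint-space move.
- arm.release() and arm.close(effort=None): open the fingers fully, or close them until they stop; effort is the grip in N (None keeps the last).
- arm.pause(seconds).
- arm.ik(position, orientation): joint angles nearest the present ones, or None.
- arm.state(): the state.
- arm.grab_frame(name): name is "scene" or "top" or "wrist"; returns a dict with "color" (420x560x3 uint8, blue, green, red), "z_map" (420x560 float32, mm along the optical axis (not along the pixel's ray), 0 where there is no reading), "vfov" (degrees; the focal length in pixels is half the picture's height over the tangent of half this angle, whatever the lens; pixels are square), "cx", "cy" (the principal point, pixels), "D" ([k1, k2, p1, p2, k3] as OpenCV has them; the pictures are not rectified), "rvec" (rotation vector, rad) and "tvec" (3), from world to camera coordinates, as OpenCV has them. Camera axes: x right, y down, z forward; pixel columns grow to the right and rows downward; lengths in mm; the calibration is good to about 2 mm. A picture is of the moment at which its call begins.
A pose or a line that the arm cannot do raises arm.PlanningError and nothing moves.
- arm.finish_job(): hands the job in; it is judged then, once.
Trained networks look in a picture, given as the dict that the camera call returned (one of the last four; its "shot" number tells which), for a name from the list of things; names that differ only in an ending like _2 or _b are one class to them, and where a whole thing is asked for, a point or a joint stands for the part that bears it (a point fixed in the world has none). Each returns a list of dicts, best first, with "p" (0 to 1); they miss things now and then, are a little off and sometimes report something else, mostly with a low value. They report only what shows in the picture. A call takes as long as a camera call.
- arm.silhouettes(query, picture): "region" (420x560 bool, what is visible of it).
- arm.landmark_of(query, picture): "location" ([x, y, z] in mm, in world coordinates, good to about 4 mm: a listed point, or the origin of a listed thing).
The state is a dict: "time_s": time; "joint_pos": joint angles; "dq": joint speeds; "joint_torque": joint torques, N m; "ee_pos": TCP position; "orientation": TCP orientation; "contact_force": force on the tool from outside, world axes, zero at the start; "moment": the same for the moment, N m; "finger_gap": opening from 0.0 (shut) to 1.0 (fully open); "grip_force": force on a finger pad.
Only numpy, scipy, OpenCV 4.12 (cv2) and the standard library are available. Lean on these libraries where they do the work, as an engineer would, in place of code of your own. Each camera call takes 0.05 s, during which the arm holds its last target. There are 200 camera calls.

## Working session

There is one attempt and no reset: what is moved stays moved. The work goes in short steps, each a Python script; the robot and the scene stay as the last script left them, time stands still between calls to the robot, and variables do not carry over. Pictures are saved under pics/ and viewed, at most 14 in all, crops included, and the job is handed in when it is done.

```bash
ls; mkdir -p pics; cat > h.py <<'E'
import numpy as np, cv2
from station import arm
def K(f):
    h=f["color"].shape[0]; fl=h/2/np.tan(np.radians(f["vfov"])/2)
    return np.array([[fl,0,f["cx"]],[0,fl,f["cy"]],[0,0,1.]])
def cloud(f):
    "world xyz for every pixel (nan where none)"
    h,w=f["z_map"].shape; v,u=np.mgrid[:h,:w]
    p=cv2.undistortPoints(np.stack([u,v],-1).reshape(-1,1,2).astype(np.float64),K(f),np.array(f["D"],float)).reshape(h,w,2)
    z=f["z_map"].astype(float).copy(); z[z<=0]=np.nan
    P=np.dstack([p*z[...,None],z]); R=cv2.Rodrigues(np.array(f["rvec"],float))[0]
    return (P-np.array(f["tvec"],float).reshape(3))@R
def pix(f,P):
    return cv2.projectPoints(np.atleast_2d(np.array(P,float)),np.array(f["rvec"],float),np.array(f["tvec"],float),K(f),np.array(f["D"],float))[0].reshape(-1,2)
def down(yaw):
    "tool down, closing line (tool y) along world direction yaw (deg)"
    a=np.radians(yaw); y=np.array([np.cos(a),np.sin(a),0]); z=np.array([0,0,-1.])
    return np.column_stack([np.cross(y,z),y,z])
E
python3 - <<'E'
from h import *
for n in ["scene","top"]:
    f=arm.grab_frame(n); cv2.imwrite(f"pics/{n}0.png",f["color"])
    for q in ["board","way1","way4","link1","blown1","scrap_tray","cover","cover_hole","home","spindle_seat","handle","handle_pointer","thread_cone","paint_jar","tape_roll","screwdriver"]:
        print(n,q,[(np.round(d["location"]).astype(int).tolist(),round(d["p"],2)) for d in arm.landmark_of(q,f)[:6]])
E
```

```text
pics
station.py
scene board [([585, 56, 19], 0.68), ([428, -106, -2], 0.6), ([584, -28, -1], 0.55)]
scene way1 [([583, 12, 24], 0.72), ([584, -25, 18], 0.67), ([587, -62, 22], 0.56), ([584, 54, 23], 0.56)]
scene way4 [([583, 12, 24], 0.72), ([584, -25, 18], 0.67), ([587, -62, 22], 0.56), ([584, 54, 23], 0.56)]
scene link1 [([445, 321, -5], 0.9), ([446, 214, 0], 0.75), ([552, 207, 5], 0.56), ([734, 317, 2], 0.49)]
scene blown1 [([582, 48, 23], 0.96), ([555, 207, 4], 0.61), ([802, 123, 0], 0.44)]
scene scrap_tray [([427, -106, -2], 0.79), ([585, 11, 23], 0.45)]
scene cover [([493, -314, 0], 0.97)]
scene cover_hole [([587, -103, 78], 0.71), ([511, -238, 56], 0.59), ([584, -63, 20], 0.16)]
scene home [([588, -27, 17], 0.73)]
scene spindle_seat [([589, -104, 79], 0.44), ([494, -320, -1], 0.37)]
scene handle [([422, 93, -2], 0.82)]
scene handle_pointer [([416, 62, 32], 0.77), ([647, -478, 0], 0.64)]
scene thread_cone [([789, -133, 3], 0.81)]
scene paint_jar [([803, 126, 0], 0.6)]
scene tape_roll [([734, 317, 1], 0.78)]
scene screwdriver [([646, -482, 0], 0.8), ([585, 48, 21], 0.36)]
top bo
[... 302 characters left out ...]
20, 2], 0.65), ([445, 211, -4], 0.64), ([512, -238, 57], 0.29)]
top blown1 [([581, 52, 20], 0.55), ([493, -311, -1], 0.27), ([425, -105, -2], 0.18)]
top scrap_tray [([418, 57, 35], 0.63), ([423, -105, -2], 0.6)]
top cover [([491, -313, -1], 0.58)]
top cover_hole [([509, -238, 58], 0.81), ([586, -64, 22], 0.4)]
top home []
top spindle_seat [([789, -133, -3], 0.63), ([590, -104, 74], 0.53)]
top handle [([421, 91, -2], 0.55), ([509, -239, 59], 0.49)]
top handle_pointer [([418, 57, 35], 0.87)]
top thread_cone [([783, -135, -4], 0.7)]
top paint_jar [([803, 127, -3], 0.92), ([581, -27, -1], 0.6)]
top tape_roll [([732, 314, 4], 0.93)]
top screwdriver [([646, -479, 1], 0.78), ([583, -20, 23], 0.62)]
```

View pics/scene0.png

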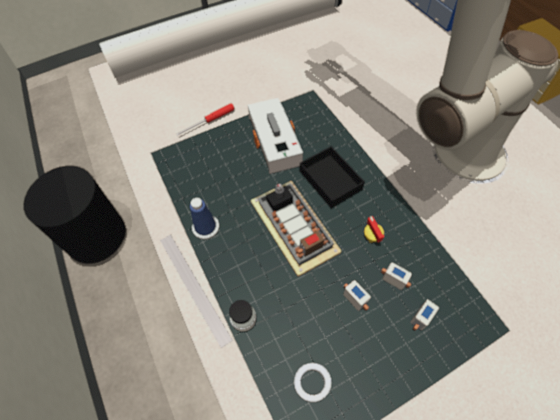

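View pics/top0.png

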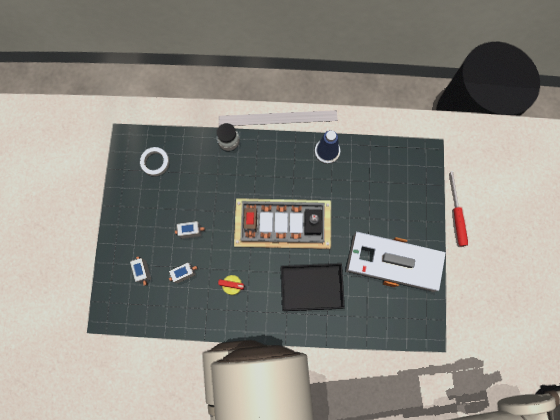

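The pictures show three new links (top px 188,229 / 139,270 / 181,272), one blown link in way 4 (250,219), the handle (231,285), and the cover (397,262) with its hole on the +y side. I'll refine these with wrist shots.

```bash
python3 - <<'E'
from h import *
import pickle
S={}
for n,(x,y,z) in {"cover":(470,-300,420),"board":(540,-27,420),"links":(470,240,420)}.items():
    arm.move_pose([x,y,z],down(90))
    f=arm.grab_frame("wrist"); S[n]=f; cv2.imwrite(f"pics/w_{n}.png",f["color"])
    R=cv2.Rodrigues(np.array(f["rvec"],float))[0]; print(n,"cam",(-R.T@np.array(f["tvec"]).reshape(3)).round(),R[2].round(2), arm.state()["time_s"],np.round(arm.state()["joint_pos"]))
    for q in {"cover":["cover","cover_hole"],"board":["way1","spindle_seat","blown1","home","handle","handle_pointer","scrap_tray"],"links":["link1","handle","handle_pointer"]}[n]:
        print(q,[(np.round(d["location"]).astype(int).tolist(),round(d["p"],2)) for d in arm.landmark_of(q,f)[:6]])
pickle.dump(S,open("S.pkl","wb"))
cv2.imwrite("pics/w_all.png",cv2.resize(np.hstack([np.rot90(S[n]["color"]) for n in S]),(800,356)))
E
```

```text
cover cam [ 391. -300.  541.] [ 0.31  0.   -0.95] 3.6083 [ -45.    4.   79.   -0.   97. -135.]
cover [([495, -312, 0], 0.82), ([582, -28, 14], 0.54)]
cover_hole []
board cam [461. -28. 541.] [ 0.31 -0.   -0.95] 4.85 [ -16.    1.   82.   -0.   97. -106.]
way1 [([587, 10, 15], 0.92), ([580, -25, 18], 0.87), ([586, -63, 19], 0.72), ([582, 52, 21], 0.67), ([512, -237, 56], 0.5)]
spindle_seat [([585, -106, 76], 0.52)]
blown1 [([585, 51, 20], 0.87), ([587, -64, 20], 0.24)]
home [([584, -26, 14], 0.82), ([731, 321, -2], 0.47)]
handle [([421, 90, 3], 0.87), ([446, 215, 0], 0.52), ([805, 126, -1], 0.19)]
handle_pointer [([418, 63, 33], 0.92), ([581, 52, 20], 0.44), ([583, 53, 19], 0.23)]
scrap_tray [([426, -113, 1], 0.7)]
links cam [391. 239. 541.] [ 0.31 -0.   -0.95] 6.3167 [ 14.  -1.  84.  -0.  97. -76.]
link1 [([552, 210, -1], 0.8), ([441, 216, 0], 0.69), ([445, 322, 0], 0.66), ([788, -138, 4], 0.16)]
handle [([423, 88, 7], 0.79)]
handle_pointer [([415, 62, 32], 0.93)]
```

View pics/w_all.png

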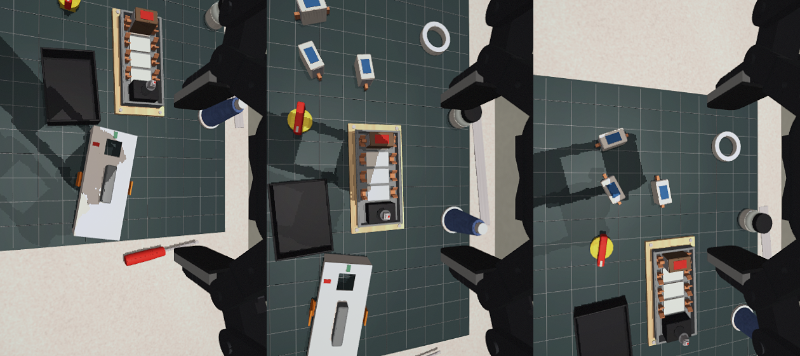

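The wrist views show everything unobstructed. Next I'll fit rectangles to height bands in the clouds.

```bash
cat >> h.py <<'E'
def rect(f,c,rad,z0,z1,name=""):
    "min-area rectangle of cloud points near c (xy) in height band: centre, (long,short), yaw of long axis"
    C=cloud(f).reshape(-1,3); m=(np.hypot(C[:,0]-c[0],C[:,1]-c[1])<rad)&(C[:,2]>z0)&(C[:,2]<z1)
    P=C[m]
    if len(P)<12: print(name,"few",len(P)); return None
    (cx,cy),(w,h),a=cv2.minAreaRect(P[:,:2].astype(np.float32))
    if w<h: w,h,a=h,w,a+90
    r=(np.array([cx,cy]),(w,h),(a+90)%180-90)
    print(name,"c",np.round(r[0],1),"size",np.round(r[1],1),"yaw",round(r[2],1),"n",len(P),"z",P[:,2].mean().round(1)); return r
E
python3 - <<'E'
from h import *
import pickle
S=pickle.load(open("S.pkl","rb"))
for n in ["board","links"]:
    for i,c in enumerate([(552,209),(446,213),(446,321)]): rect(S[n],c,45,41,52,f"{n} link{i}")
for n in ["cover","board"]:
    rect(S[n],(493,-313),130,52,62,n+" cover top"); rect(S[n],(493,-313),60,76,88,n+" rib")
for n in ["board","links"]:
    rect(S[n],(421,91),50,40,52,n+" bar"); rect(S[n],(421,91),50,14,30,n+" hub")
    rect(S[n],(585,-27),150,8,16,n+" ply"); rect(S[n],(585,-27),150,33,40,n+" rim"); rect(S[n],(581,52),30,60,72,n+" blown")
    rect(S[n],(588,-103),20,84,100,n+" spindle"); rect(S[n],(424,-107),110,34,46,n+" tray")
E
```

```text
board link0 c [552.7 206.9] size [53.4 30.9] yaw -78.8 n 889 z 46.3
board link1 c [443.8 213.3] size [53.6 31.2] yaw -62.5 n 1095 z 46.3
board link2 c [444.5 313.2] size [55.9 25.7] yaw 11.7 n 801 z 46.0
links link0 c [552.6 206.9] size [53.7 30.6] yaw -80.3 n 799 z 46.2
links link1 c [443.7 214. ] size [53.4 30.1] yaw -61.9 n 944 z 46.4
links link2 c [443.5 320.3] size [53.6 30.4] yaw 20.9 n 951 z 46.3
cover cover top c [ 495.9 -313. ] size [226.6 114.4] yaw 79.2 n 10663 z 57.3
cover rib c [ 496.2 -313.1] size [76.  20.5] yaw 79.6 n 946 z 80.9
board cover top c [ 499.8 -291.7] size [187.4 113.7] yaw 77.9 n 9176 z 57.3
board rib c [ 496.7 -312. ] size [77.2 20.5] yaw 78.9 n 1083 z 80.9
board bar c [421.8  89.5] size [62.3 14.5] yaw 82.7 n 631 z 47.0
board hub c [420.7  88.6] size [50.1 48.4] yaw 41.6 n 684 z 21.7
board ply c [556.4 -29.4] size [244.8 182.6] yaw -88.1 n 4041 z 12.9
board rim c [536.  -30.2] size [210.5 200.6] yaw -88.3 n 2756 z 37.0
board blown c [582.7  51.5] size [53.6 30.3] yaw 1.9 n 909 z 66.3
board spindle c [ 587.3 -104.4] size [12.4 12.1] yaw -6.4 n 100 z 90.4
board tray c [ 426.7 -120.9] size [173.5 110.3] yaw -84.9 n 1629 z 39.6
links bar c [421.3  90.6] size [61.5 14.3] yaw 82.4 n 552 z 46.6
links hub c [422.   91.2] size [50.5 47.9] yaw 42.4 n 627 z 21.3
links ply c [541.7 -29.5] size [244.8 211.9] yaw -88.4 n 3101 z 12.7
links rim c [535.8 -29.3] size [211.5 201.1] yaw -88.2 n 2673 z 36.8
links blown c [581.8  52.8] size [52.5 30.8] yaw 1.9 n 842 z 66.0
links spindle c [ 587.9 -103.1] size [13.3 12.7] yaw 88.1 n 114 z 89.8
links tray c [424.7 -91.5] size [118.3 110.2] yaw -84.0 n 913 z 39.2
```

```bash
cat >> h.py <<'E'
BY=1.87; B0=np.array([585.1,-27.8])
def board(x,y):
    a=np.radians(BY); return B0+np.array([x*np.cos(a)-y*np.sin(a), x*np.sin(a)+y*np.cos(a)])
def look(x,y,name=None):
    arm.move_pose([x-25,y,420],down(90)); f=arm.grab_frame("wrist")
    if name: cv2.imwrite(f"pics/{name}.png",f["color"])
    return f
HI=180
def near(yaw,ref=90):
    "the half-turn equivalent nearest ref"
    return ref+((yaw-ref+90)%180-90)
def st(msg=""):
    s=arm.state(); print(msg,"t",round(s["time_s"],1),"p",np.round(s["ee_pos"],1),"gap",round(s["finger_gap"],3),"grip",round(float(np.max(s["grip_force"])),1),"F",np.round(s["contact_force"],1))
def pick(c,yaw,z,effort=50):
    R=down(yaw); arm.release(); arm.move_pose([*c,HI],R); arm.line_to([*c,z],max_speed=120)
    arm.close(effort); st("grip"); arm.line_to([*c,HI],max_speed=150); st("lift")
E
python3 - <<'E'
from h import *
pick(board(0,80),BY,63)
f=arm.grab_frame("wrist")
arm.move_pose([426,-107,HI],down(near(95,0) if 0 else -85))
print(arm.line_to([426,-107,50],max_speed=120,contact_N=10)); st("tray")
arm.release(); arm.line_to([426,-107,HI])
f=look(446,-107,"tray1"); rect(f,(426,-107),55,40,56,"blown in tray")
print([(np.round(d["location"]).tolist(),d["p"]) for d in arm.landmark_of("blown1",f)],[(np.round(d["location"]).tolist(),d["p"]) for d in arm.landmark_of("scrap_tray",f)])
E
```

```text
grip t 9.5 p [583.2  52.1  63.9] gap 0.596 grip 53.8 F [-0.6  1.   4.5]
lift t 10.4 p [581.5  52.3 178.5] gap 0.599 grip 53.3 F [ 0.7 -0.3 -1.5]
False
tray t 12.7 p [ 426.7 -107.3   50.7] gap 0.599 grip 53.2 F [ 0.1 -0.6 -1.2]
blown in tray c [ 425.8 -107.7] size [108.1  53.1] yaw 0.7 n 998 z 49.6
[([425.0, -108.0, 6.0], 0.91)] [([430.0, -113.0, -0.0], 0.7)]
```

```bash
cat >> h.py <<'E'
def fetch(guess,wy):
    f=look(*guess); r=rect(f,guess,50,41,52,"link")
    if r is None or abs(r[1][0]-53)>3 or abs(r[1][1]-30.5)>3: print("bad measure"); return False
    pick(r[0],near(r[2],60),43)
    if abs(arm.state()["finger_gap"]-.6)>.03: print("bad grip"); return False
    p=board(0,wy); arm.move_pose([*p,HI],down(near(BY,45) if 0 else BY)); arm.line_to([*p,100],max_speed=150)
    hit=arm.line_to([*p,63],max_speed=50,contact_N=10); st(f"placed hit={hit}")
    if arm.state()["ee_pos"][2]>67: return False
    arm.release(); arm.line_to([*p,HI]); st("free"); return True
E
python3 - <<'E'
from h import *
ok=fetch((552.6,206.9),-34)
if ok: ok=fetch((443.7,214),4)
f=look(585,-27,"b1")
for y in (-34,4,42): rect(f,board(0,y),30,60,72,f"way {y}"); print(board(0,y))
E
```

```text
link c [552.8 206.7] size [53.3 30.1] yaw -79.0 n 870 z 46.3
grip t 21.1 p [553.5 206.9  43.8] gap 0.592 grip 53.7 F [-0.5  0.6  4.9]
lift t 22.2 p [551.9 206.6 178.5] gap 0.598 grip 53.3 F [-0.5  0.1 -0.7]
placed hit=True t 24.7 p [585.5 -61.5  63.8] gap 0.598 grip 53.9 F [0.2 0.4 2.8]
free t 26.1 p [585.4 -61.5 178.7] gap 0.998 grip 0.0 F [ 0.1 -0.2 -0.7]
link c [443.7 214. ] size [53.3 30.2] yaw -62.1 n 872 z 46.3
grip t 30.5 p [444.4 214.2  43.7] gap 0.595 grip 53.4 F [-0.6 -0.3  4.6]
lift t 31.6 p [442.8 213.8 178.7] gap 0.596 grip 52.9 F [-0.6  0.5 -2. ]
placed hit=True t 34.3 p [584.2 -23.6  63.8] gap 0.599 grip 53.6 F [-0.3 -0.1  4. ]
free t 35.7 p [584.2 -23.6 178.8] gap 1.0 grip 0.0 F [0.1 0.2 1.4]
way -34 c [585.  -54.7] size [53.9 44. ] yaw -0.4 n 1041 z 66.3
[586.20948334 -61.78189292]
way 4 c [584.1 -31.1] size [53.3 44.9] yaw 2.3 n 1059 z 66.3
[584.96947255 -23.80213024]
way 42 c [584.6 -11.9] size [37.3  6.2] yaw 2.7 n 105 z 66.2
[583.72946176  14.17763244]
```

```bash
python3 - <<'E'
from h import *
ok=fetch((443.5,320.3),42)
f=look(585,-27,"b2")
rect(f,board(0,4),90,60,72,"all links")
t=arm.grab_frame("top"); 
for q in ["link1","blown1","handle","cover","paint_jar"]: print(q,[(np.round(d["location"]).tolist(),round(d["p"],2)) for d in arm.landmark_of(q,t)])
f=look(495,-300); rect(f,(495,-313),130,52,62,"cover top"); rect(f,(495,-313),60,76,88,"rib")
print([(np.round(d["location"]).tolist(),round(d["p"],2)) for d in arm.landmark_of("cover_hole",f)])
print(arm.ik([496,-313,81.5],down(169.4)),arm.ik([585,-28,97],down(1.87)))
E
```

```text
link c [443.7 320.2] size [53.5 29.9] yaw 21.2 n 862 z 46.3
grip t 41.6 p [444.3 320.4  43.7] gap 0.598 grip 53.6 F [-0.6  0.4  5.1]
lift t 42.7 p [442.9 319.8 178.6] gap 0.599 grip 53.0 F [-0.4 -0.5 -1.1]
placed hit=True t 45.3 p [583.   14.3  63.8] gap 0.597 grip 53.8 F [-1.1 -0.4  4.2]
free t 46.7 p [583.   14.3 178.8] gap 0.999 grip 0.0 F [ 0.1  0.7 -0.5]
all links c [584.5 -42. ] size [140.4  53.6] yaw -88.0 n 2839 z 66.3
link1 [([586.0, 13.0, 22.0], 0.77), ([585.0, -26.0, 14.0], 0.6), ([586.0, -61.0, 19.0], 0.45), ([523.0, -251.0, 60.0], 0.18)]
blown1 [([428.0, -108.0, 7.0], 0.79)]
handle [([424.0, -105.0, -3.0], 0.42)]
cover [([502.0, -325.0, -2.0], 0.81)]
paint_jar [([582.0, -20.0, 23.0], 0.68), ([803.0, 128.0, 0.0], 0.6)]
cover top c [ 506.6 -325.7] size [225.9 114.6] yaw 79.4 n 10374 z 57.3
rib c [ 506.5 -326.1] size [75.7 20.7] yaw 79.7 n 929 z 81.0
[([519.0, -249.0, 57.0], 0.56), ([583.0, -105.0, 75.0], 0.28)]
[-4.40501746e+01  2.16208206e+01  9.71523018e+01 -2.54444375e-14
  6.12268776e+01  1.46549825e+02] [-1.45535492e+01  2.02208581e+01  9.69576009e+01 -2.54444375e-14
  6.28215410e+01 -1.64235492e+01]
```

View pics/b2.png

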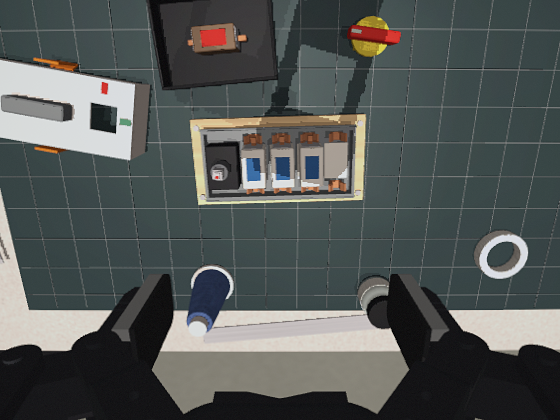

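The picture shows three links seated (px 255–312,165), way 4 empty, and the blown link in the tray (215,38). The cover has been knocked about 15 mm, and I've remeasured it. Fitting the cover next.

```bash
python3 - <<'E'
from h import *
c=np.array([506.5,-326.0]); pick(c,169.6,81.5,effort=100)
arm.line_to([*c,220])
p=board(0,0); R=down(BY)
arm.move_pose([*p,220],R); arm.line_to([*p,118],max_speed=100); st("above")
hit=arm.line_to([*p,110],max_speed=30,contact_N=12); st(f"h1 {hit}")
f=arm.grab_frame("scene"); cv2.imwrite("pics/cov1.png",cv2.resize(f["color"][130:300,200:380],None,fx=4,fy=4)[:600,:800])
E
```

```text
grip t 55.6 p [ 506.9 -326.2   82. ] gap 0.206 grip 100.0 F [1.2 0.4 2.3]
lift t 56.4 p [ 505.8 -325.4  178.5] gap 0.212 grip 99.4 F [-1.  -0.3 -2.9]
above t 60.4 p [585.8 -28.  118.9] gap 0.207 grip 99.4 F [ 0.  -0.2  0.2]
h1 False t 60.8 p [584.9 -27.7 109.7] gap 0.211 grip 99.4 F [-0.1  0.1 -1. ]
```

View pics/cov1.png

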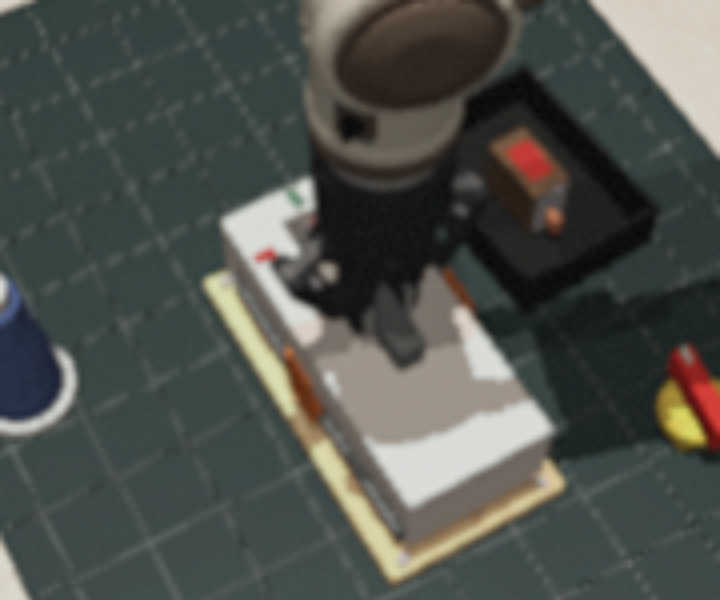

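The cover is aligned over the tray, with its hole at the spindle end. Pressing it down now.

```bash
python3 - <<'E'
from h import *
p=board(0,0)
for z in (103,100,98,96.5,95,94):
    hit=arm.line_to([*p,z],max_speed=30,contact_N=30); st(f"z{z} {hit}")
    if hit: break
arm.pause(.3); st("end"); arm.release(); arm.line_to([*p,200]); 
f=look(585,-60,"cov2"); r=rect(f,p,130,67,77,"cover top"); rect(f,p,60,90,102,"rib"); rect(f,board(0,-76),14,84,100,"spindle")
C=cloud(f); d=arm.landmark_of("spindle_seat",f); print([(np.round(x["location"]).tolist(),round(x["p"],2)) for x in d])
P=C.reshape(-1,3); m=(abs(P[:,2]-72)<6)&(np.hypot(*(P[:,:2]-p).T)<120); A=np.c_[P[m,:2]-p,np.ones(m.sum())]; print("plane",np.linalg.lstsq(A,P[m,2],rcond=None)[0])
u,v=pix(f,[*board(0,-76),80])[0].astype(int); cv2.imwrite("pics/sp1.png",cv2.resize(f["color"][v-40:v+40,u-40:u+40],(600,600),interpolation=cv2.INTER_CUBIC))
rect(f,(421,90),50,40,52,"bar"); print([(np.round(x["location"]).tolist(),round(x["p"],2)) for x in arm.landmark_of("handle_pointer",f)])
E
```

```text
z103 False t 61.2 p [585.4 -27.9 103.2] gap 0.208 grip 99.8 F [-1.1 -0.3  0.9]
z100 False t 61.5 p [584.8 -27.8  99.5] gap 0.212 grip 99.6 F [ 0.2 -0.7 -1.7]
z98 False t 61.7 p [584.8 -27.6  97.5] gap 0.208 grip 99.5 F [-0.   0.7 -2. ]
z96.5 False t 62.0 p [585.2 -27.7  97. ] gap 0.21 grip 99.9 F [-2.5  0.8  3.3]
z95 False t 62.2 p [585.3 -27.7  97. ] gap 0.209 grip 101.5 F [-6.4  1.9 13.2]
z94 False t 62.5 p [585.3 -27.8  96.9] gap 0.207 grip 102.3 F [-10.3   2.2  19.5]
end t 62.8 p [585.3 -27.7  96.9] gap 0.21 grip 102.3 F [-10.4   1.7  19.5]
cover top c [584.9 -28. ] size [226.8 114. ] yaw -88.0 n 11469 z 72.4
rib c [585.2 -28.2] size [74.9 20.5] yaw -88.0 n 1016 z 95.9
spindle c [ 587.1 -104.4] size [12.1 11.2] yaw -1.9 n 104 z 90.5
[([584.0, -108.0, 74.0], 0.65)]
plane [ 2.12372838e-03 -4.77591625e-05  7.23390981e+01]
bar c [421.4  89.1] size [61.1 14.5] yaw 82.7 n 650 z 46.8
[([418.0, 62.0, 32.0], 0.58), ([427.0, -106.0, 6.0], 0.33)]
```

View pics/sp1.png

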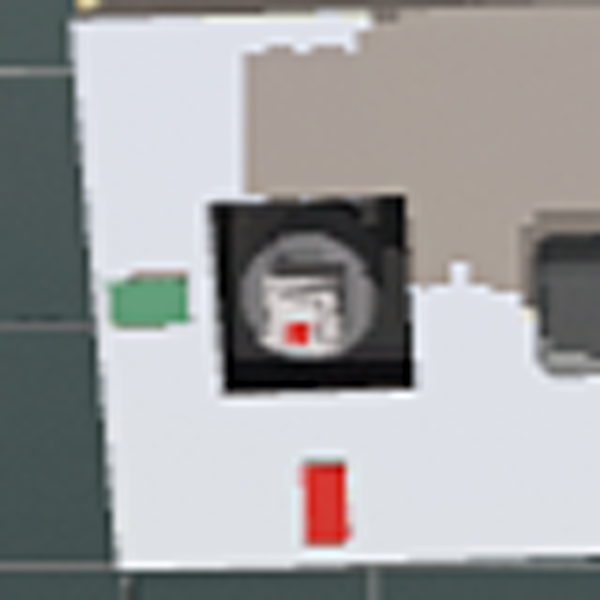

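View pics/cov2.png

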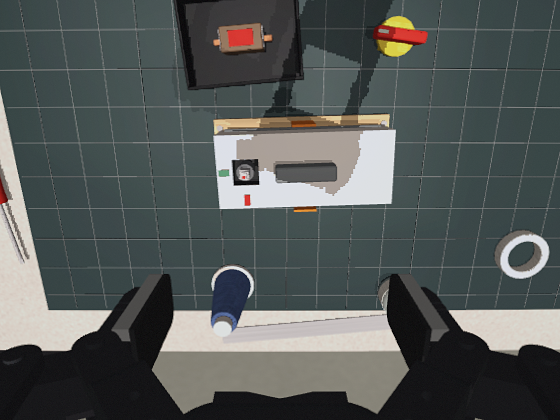

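The cover is snapped home: its top reads 72.4 mm against 72 expected, and it is level. A close look at the spindle gives its angle.

```bash
python3 - <<'E'
from h import *
s=np.array([587.5,-103.9])
arm.move_pose([s[0]+5,s[1],195],down(90)); f=arm.grab_frame("wrist")
r1=rect(f,s,14,91,98,"tip"); r2=rect(f,s,14,82,98,"spindle"); r3=rect(f,s,14,84,90,"shoulder"); rect(f,s,16,72,78,"collar")
u,v=pix(f,[*s,90])[0].astype(int); print(u,v)
c=cv2.resize(f["color"][v-30:v+30,u-30:u+30],(600,600),interpolation=cv2.INTER_CUBIC); cv2.imwrite("pics/sp2.png",c)
P=cloud(f); hsv=cv2.cvtColor(f["color"],cv2.COLOR_BGR2HSV); red=((hsv[...,0]<8)|(hsv[...,0]>172))&(hsv[...,1]>140)&(hsv[...,2]>80)
m=red&(np.hypot(P[...,0]-s[0],P[...,1]-s[1])<14)&(P[...,2]>78); print("red",m.sum(),P[m].mean(0))
# orientation of the square: project candidate outlines at spindle top heights
np.save("sp2.npy",P[v-40:v+40,u-40:u+40])
E
```

```text
tip c [ 587.2 -104.4] size [10.1  9.9] yaw -6.1 n 180 z 92.8
spindle c [ 587.2 -104.4] size [12.6 11.9] yaw -5.4 n 385 z 90.3
shoulder c [ 587.2 -104.4] size [12.6 11.9] yaw -5.4 n 138 z 87.9
collar c [ 587.3 -104.3] size [22.  21.1] yaw -0.2 n 416 z 75.2
280 202
red 28 [ 589.07558983 -104.3560252    93.79428825]
```

View pics/sp2.png

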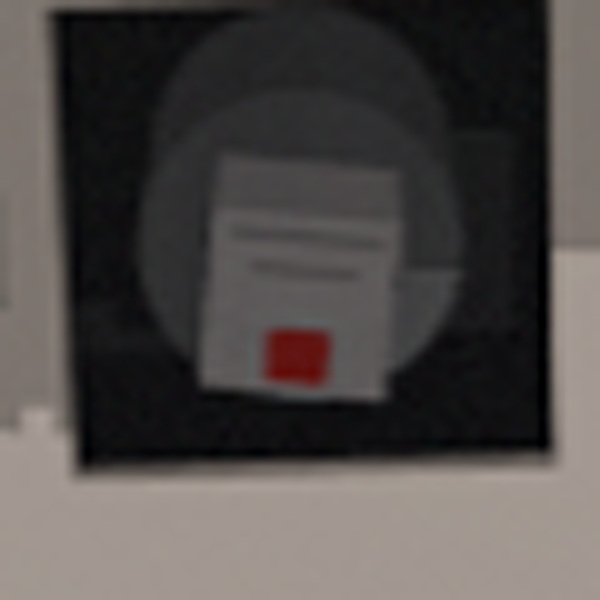

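The spindle stands about 7° clockwise from OFF: the square's yaw is about -5° and the red dot (px 297,355) is on the +x side. Next I'll re-measure the handle, pick it up and fit it.

```bash
python3 - <<'E'
from h import *
f=look(441,90); r=rect(f,(421,90),55,40,52,"bar"); d=arm.landmark_of("handle_pointer",f); print([(np.round(x["location"]).tolist(),round(x["p"],2)) for x in d])
assert np.hypot(*(r[0]-(421.4,90)))<8 and abs(r[1][0]-62)<3
hy=near(r[2]+90,0)   # gripper yaw = handle +y axis yaw (pointer at -y world)
pick(r[0],hy,47.5,effort=60)
s=np.array([587.3,-104.3]); R=down(84.8)
arm.move_pose([*s,200],R); arm.line_to([*s,145],max_speed=100); st("above")
hit=arm.line_to([*s,121],max_speed=30,contact_N=8); st(f"down {hit}")
f=arm.grab_frame("scene"); cv2.imwrite("pics/hd1.png",cv2.resize(f["color"][150:270,220:380],(800,600)))
E
```

```text
bar c [421.3  89.1] size [61.6 14.2] yaw 82.6 n 499 z 46.9
[([418.0, 59.0, 33.0], 0.78)]
grip t 71.9 p [421.6  89.1  47.7] gap 0.149 grip 58.8 F [-0.3 -0.2  1.8]
lift t 72.9 p [420.5  89.2 178.9] gap 0.145 grip 58.5 F [ 0.4 -0.2 -1. ]
above t 75.3 p [ 587.6 -104.4  145.5] gap 0.15 grip 58.5 F [-0.1 -0.1 -1.3]
down True t 76.0 p [ 587.1 -104.2  122.6] gap 0.147 grip 59.2 F [-1.3  1.   5.6]
```

View pics/hd1.png

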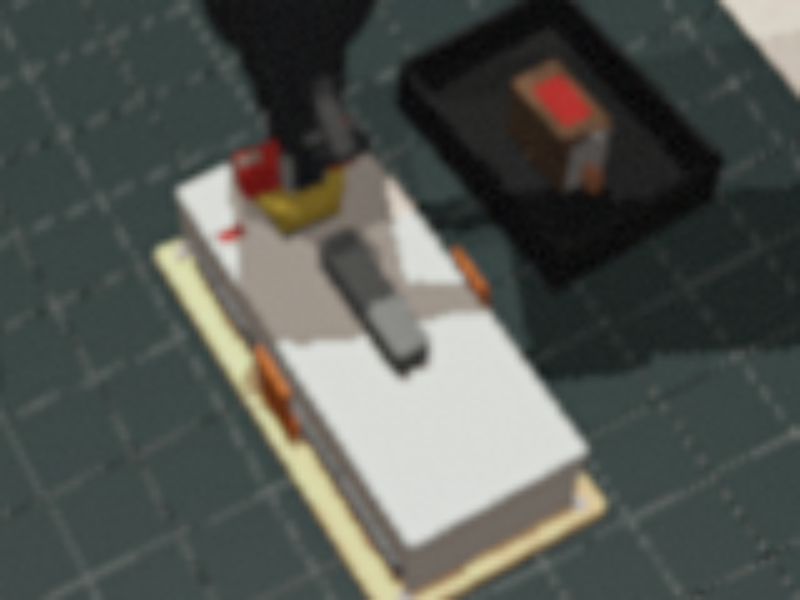

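The handle is seated: TCP z is 122.6 against 122.7 expected. Turning it to ON.

```bash
python3 - <<'E'
from h import *
arm.pause(.4)
s=np.array([587.3,-104.3]); z=arm.state()["ee_pos"][2]-.3
for a in list(np.arange(75,4,-10))+[0,-2.5]:
    arm.line_to([*s,z],attitude=down(a),max_speed=20)
    M=arm.state(); print(round(a),np.round(M["moment"],2),np.round(M["contact_force"],1),np.round(M["ee_pos"],1))
    if abs(M["moment"][2])>1.5: break
arm.pause(.3); st()
arm.release(); arm.line_to([*s,200]); arm.pause(.3)
f=look(585,-80); rect(f,s,45,115,130,"bar"); rect(f,s,40,90,101,"hub/rosette"); rect(f,board(0,20),130,67,77,"cover top")
cv2.imwrite("pics/end.png",f["color"])
print([(np.round(x["location"]).tolist(),round(x["p"],2)) for x in arm.landmark_of("handle_pointer",f)])
E
```

```text
75 [-0.07  0.11 -0.02] [ 0.1 -0.7  3.8] [ 587.6 -104.5  122.7]
65 [-0.08  0.08  0.01] [-0.5 -0.9  4.1] [ 587.6 -104.5  122.7]
55 [-0.18  0.1  -0.08] [ 0.  -0.6  5.2] [ 587.5 -104.5  122.7]
45 [-0.13  0.12 -0.03] [-0.2 -1.   4.5] [ 587.5 -104.5  122.7]
35 [-0.22  0.16 -0.05] [-1.1 -0.7  5.2] [ 587.5 -104.5  122.7]
25 [-0.16  0.15 -0.03] [-0.7 -1.   4.6] [ 587.4 -104.5  122.7]
15 [-0.17  0.19  0.03] [-1.1 -1.4  5.1] [ 587.4 -104.5  122.7]
5 [-0.09  0.14 -0.  ] [-0.2 -0.7  5.7] [ 587.4 -104.5  122.7]
0 [-0.19  0.22 -0.05] [-0.2 -1.7  5.4] [ 587.4 -104.5  122.7]
-2 [-0.19  0.25  0.02] [-1.  -1.2  5.4] [ 587.4 -104.5  122.7]
 t 79.8 p [ 587.4 -104.5  122.7] gap 0.148 grip 59.4 F [-1.  -0.4  5.7]
bar c [ 587.4 -104.3] size [61.6 15. ] yaw 87.8 n 662 z 121.7
hub/rosette c [585.6 -95. ] size [60.9 47.6] yaw -80.9 n 649 z 96.3
cover top c [584.8 -25.7] size [222.7 113.5] yaw -88.6 n 10190 z 72.3
[([586.0, -136.0, 106.0], 0.95)]
```

View pics/end.png

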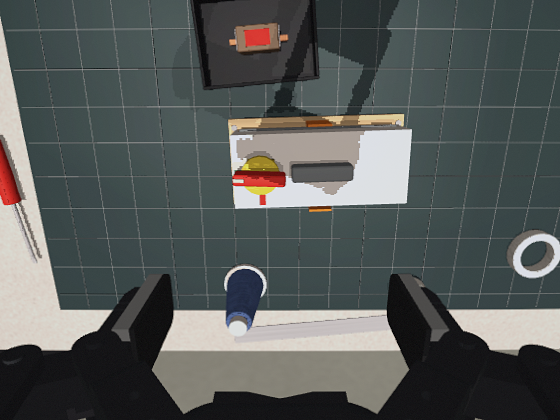

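The handle's bar top is at 121.7 mm, so it is fully seated. Its pointer (px 235,181) is on the ON side at about 94°, which is at least 88° on the spindle after play. The cover is still at 72.3 mm, and the robot is clear.

```bash
python3 -c "
from station import arm
print(arm.finish_job())"
```

```text
the job is handed in; nothing more can be done
None
```

I finished and handed in the job, at about 80 s on the robot clock; no verdict came back. The one blown link is in the scrap tray, all three new links are seated, the cover is snapped flush, and the handle is fully down and turned to ON (at least 88° on the spindle).

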